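# Fold up the drop front of a vial case and fold its lid down over it

### The arm

A 6-joint arm with a two-finger parallel gripper is mounted at the origin on a cart in front of the work surface, level with it; the furniture and walls round the work are solid. World frame = base frame: x ahead of the robot, y to its left, z up, the work surface at z = 0. Lengths are in m, angles in rad, forces in N, time in s.
With the tool pointing down it reaches from about 0.375 to 0.9 m from the base axis. Payload 3.1 kg.
Tool frame: the origin (TCP) lies midway between the tips of the shut fingers; the grasp point (between the pads) lies 19 mm behind it; z points along the fingers, y is the direction in which the jaws open and shut (so a half turn about z gives the same grasp; the last joint's range is limited). The gripper opens to 85 mm and grips with 20 to 120 N. Pads are 22 mm wide; open, the fingers measure 114 mm over their backs; the gripper's body (76 mm by 85 mm) begins 54 mm behind the grasp point. The pads swing forward as they close: fully open they stand 13 mm farther back than shut.
Start: joints at [-1.427, 0.527, 1.433, -0, 1.181, -0.178], TCP at [0.198, -0.593, 0.231] pointing down, gripper open.
Joint ranges: [-3.08, 3.08], [-0.75, 2.2], [0.22, 2.44], [-1.43, 4.57], [0, 2.65], [-2.85, 2.85]. Speed limits (rad/s): [2.79, 2.79, 3.14, 3.14, 3.14, 3.14].

### API

Orientations are given as a unit quaternion [w, x, y, z].
In Python, from cell import ctrl, viewer gives the robot as it stands.
- The arm moves only by the tool drive_tool, never from a script. Its argument "motion" is one flat list of numbers, 7 for each row, row after row: the shift along the tool's x, y, z in mm, then the turn, a rotation vector about the tool's x, y, z in rad, then the opening in per cent of the stroke, from 0 (shut) to 100 (fully open). A call has 1 to 5 rows; each row shifts and turns the commanded pose from where the row before left it, along the tool's axes as they then stand; what a row does not reach is not made up. A row lasts 1/10 s, in which the tool goes at most 50 mm and 8.59 degrees, less where a joint would pass 70% of its speed; a pose out of reach is approached as far as the arm can. A call with a gripper value outside its range is refused whole. The fingers move at their own pace and stop on an object; "squeeze" is the grip in N (left out, the last holds). Time passes only in rows, so rows that do not move let the fingers close. It gives the time, the measured TCP pose, the force and the opening at its end, in the units of the state.
- ctrl.get_obs(): the state, without advancing time (a new reading comes with each control period).
- viewer.snapshot(name): name is "scene" or "top" or "wrist"; returns a dict with "image" (480x640x3 uint8, red, green, blue), "intrinsics" (3x3 intrinsics, pixels), "xyz" and "attitude" of the camera in the world. Camera axes: x right, y down, z forward; pixel columns grow to the right and rows downward; lengths in m; the calibration is good to about 2 mm. A picture is of the moment at which its call begins. There is no depth.
- ctrl.finish_job(): hands the job in, once; it reports no verdict.
The state is a dict: "time": time; "q": joint angles; "joint_velocities": joint speeds; "tau": joint torques, N m; "ee_pos": TCP position; "orientation": TCP orientation; "contact_force": force on the tool from outside, world axes, zero at the start; "wrist_torque": the same for the moment, N m; "grip_width": finger opening in m.
Only numpy, scipy, OpenCV 4.12 (cv2) and the standard library are available. Lean on these libraries where they do the work, as an engineer would, in place of code of your own. Each camera call takes 0.05 s, during which the arm holds its last target.

### The job

Close the wooden drop-front vial case for storage: fold its front wall up until it stands upright against the side walls, then fold the lid all the way down so that the lid's front lip hangs outside the front wall and keeps it shut. Leave the two vials lying in their nests and do not disturb the forceps, brush and dish round the case.

Things in the scene. Friction and masses are not known exactly. Their poses are not given: they have to be found in the camera images.
- case: red-brown wooden case that stands fast on the bench (does not slide): 110 mm front to back, 150 mm wide, boards 5 mm, side and back walls up to 58 mm above the bench; no fixed front wall. Inside, a dark foam nest, top 26 mm above the bench. Origin: centre of the underside, at bench height. x points from the case's front to its back, y to the left seen from the front, z up
- drop_front (a joint): opening of the front wall, rad: 0 = upright and shut against the side walls' front edges (a stop), 1.5 = nearly flat on the bench before the case; starts leaning out, 0.4 to 1.1. Panel 150 mm wide, 5 mm thick, 53 mm high. Its hinge is stiff (0.05 N m): it stays where it is left and about 1 to 2 N at its free edge moves it. A brass-framed blank label is on its outer face
- front_hinge (a point): middle of the drop front's hinge line, along the case's y at x = -60 mm, z = 4 mm in the case's frame: the outer lower edge of the front wall. Shut, the wall's outer face stands at x = -60 mm and its top is 57 mm above the bench
- front_edge (a point): middle of the drop front's free edge (midway through its thickness), 53 mm from the hinge line; it is clear of the bench by about 25 mm or more at the start. Pushed level at this edge the wall can jam by friction while it leans far out: it swings up easily if the push follows the edge's arc, forward and up
- lid (a joint): opening of the lid, rad: 0 = shut, level on the walls (a stop), 1.57 = upright, more = leaning back; starts standing open, 1.4 to 1.75. The lid is 123 mm from hinge to free edge, 154 mm wide, 5 mm thick; its outer face lies 5.5 mm outside the hinge line. Its hinge is stiff (0.25 N m): it stays where it is left and does not fall; about 2 N at its free edge moves it
- lid_hinge (a point): middle of the lid's hinge line, along the case's y at x = 55 mm, z = 58 mm in the case's frame: the top of the back wall
- lid_edge (a point): middle of the lid's free edge, on the outer face. A 5 mm thick lip along this edge hangs 24 mm below the lid's underside when shut, 3 mm in front of the upright drop front. Lip and front wall are solid to each other: if the front leans out by more than about 0.08 rad the lip lands on it or goes down inside it, and the case is not properly closed
- vial_a: a corked glass sample vial, 19 mm across and 68 mm long, lying front to back in a trough of the case's dark foam; it stands up to 36 mm above the bench and stays where it is. Origin: underside, middle of its length. The vial in the trough 46.5 mm to the right of the case's middle, seen from the front
- vial_b: a corked glass sample vial, 19 mm across and 68 mm long, lying front to back in a trough of the case's dark foam; it stands up to 36 mm above the bench and stays where it is. Origin: underside, middle of its length. The vial in the trough 15.5 mm to the left of the case's middle, seen from the front
- forceps: steel forceps, 16 x 132 x 9 mm, lying on the bench to the left of the case, seen from the front. Origin: middle of the underside
- dust_brush: flat dusting brush with red handle, 30 x 152 x 10 mm, lying on the bench to the right of the case, seen from the front. Origin: middle of the underside
- petri_dish: glass dish holding brown soil, 62 mm across and 14 mm high, on the bench behind the case. Origin: centre of the underside
Mind the look-alikes: they are no part of the job. Leave any purple or turquoise look-alike of the vial_b alone.

How it is judged:
By the outcome, as a careful person would: the job done as asked, in the order asked, and still so for the second after the job is handed in, with the robot touching nothing.
It also fails if it takes over 48 s, if anything falls off the work surface, if the arm or the gripper's body presses on something with over 40 N, if the wrist force passes 120 N, or if a joint passes its speed limit or range.

## Working session

There is one attempt and no reset: what is moved stays moved. The work goes in short steps, Python scripts to look and compute and a tool call to move; the robot and the scene stay as the last step left them, time stands still between calls to the robot, and variables do not carry over. Pictures are saved under pics/ and viewed, and the job is handed in when it is done.

Besides the shell and the picture viewer there is one more tool, called after "Call:" by a JSON object that holds its "op" and its "data", one argument or row to a line. drive_tool: Moves the arm, as the interface text tells. Its arguments: {"type":"object","properties":{"motion":{"type":"array","items":{"type":"number"}},"squeeze":{"type":"number"}},"required":["motion"]}

```bash
ls; mkdir -p pics; python3 - <<'E'
from cell import ctrl, viewer
import cv2,json
o=ctrl.get_obs(); print(o)
for n in ["scene","top","wrist"]:
    s=viewer.snapshot(n); cv2.imwrite(f"pics/{n}0.png",s["image"][:,:,::-1]); print(n,s["intrinsics"],s["xyz"],s["attitude"])
E
```

```text
pics
{'time': 0.0, 'q': array([-1.42746368e+00,  5.28454182e-01,  1.43390406e+00, -3.93726346e-06,
        1.18139678e+00, -1.78484047e-01]), 'joint_velocities': array([-4.33686498e-04,  1.25417715e-03, -6.30163482e-04, -9.63268655e-05,
       -1.38911324e-03, -1.32618691e-03]), 'tau': array([ 2.20907590e-03, -4.42338932e+01, -1.78026778e+01, -1.08497652e-04,
        8.35845654e-03, -4.54095598e-06]), 'ee_pos': array([ 0.19761403, -0.59218189,  0.23034042]), 'orientation': array([-1.08105173e-03,  9.87081463e-01,  1.60215530e-01,  1.71814731e-05]), 'contact_force': array([-0.02196546, -0.63168261, -0.5879525 ]), 'wrist_torque': array([-0.01182035, -0.02461896,  0.03685929]), 'grip_width': 0.08537134502116042}
scene [[590.71032636   0.         322.81232495]
 [  0.         590.71032636 243.07818549]
 [  0.           0.           1.        ]] [ 0.31045267 -0.59275659  0.68830123] [-0.38000653  0.89856421 -0.20248942  0.08470798]
top [[546.08838306   0.         322.44448573]
 [  0.         546.08838306 242.29810527]
 [  0.           0.           1.        ]] [ 0.47842326 -0.01982075  0.93806734] [-0.03874729  0.7069789  -0.70494403  0.04163424]
wrist [[337.86955751   0.         320.92850269]
 [  0.         337.86955751 240.66651631]
 [  0.           0.           1.        ]] [ 0.27301042 -0.56717856  0.37372641] [ 0.12657632  0.80161827 -0.5768114  -0.09314066]
```

View pics/scene0.png

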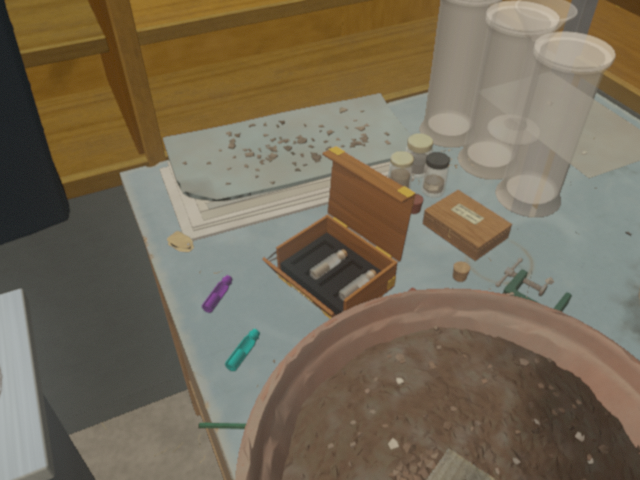

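View pics/top0.png

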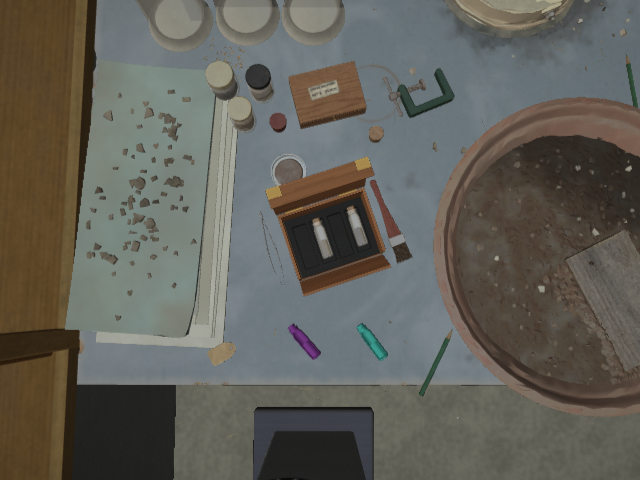

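View pics/wrist0.png

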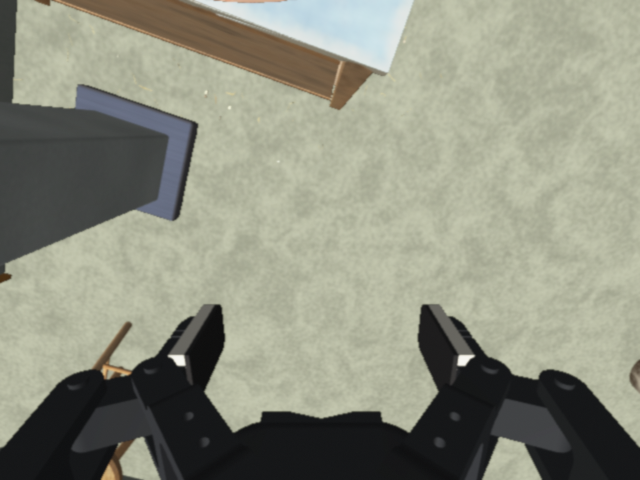

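```bash
python3 - <<'E'
import cv2
a=cv2.imread("pics/top0.png")[140:310,240:430]; cv2.imwrite("pics/top0c.png",cv2.resize(a,None,fx=3.5,fy=3.5,interpolation=cv2.INTER_CUBIC))
a=cv2.imread("pics/scene0.png")[130:330,250:440]; cv2.imwrite("pics/scene0c.png",cv2.resize(a,None,fx=3,fy=3,interpolation=cv2.INTER_CUBIC))
E
```

```text
(no output)
```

View pics/top0c.png

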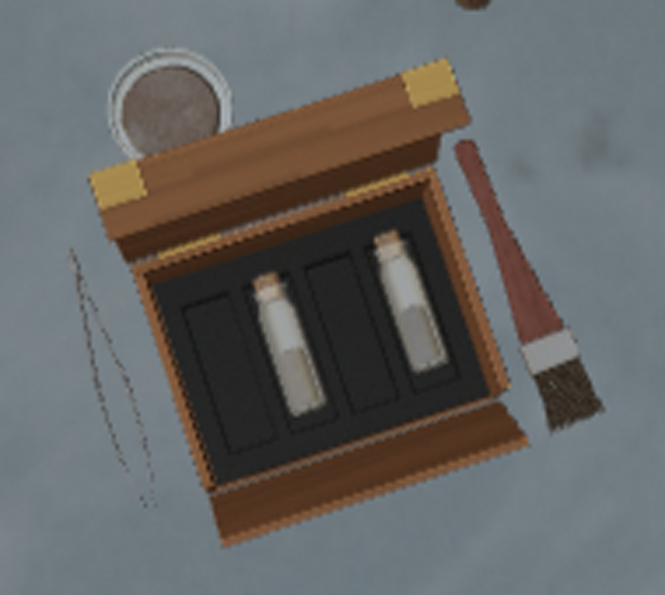

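View pics/scene0c.png

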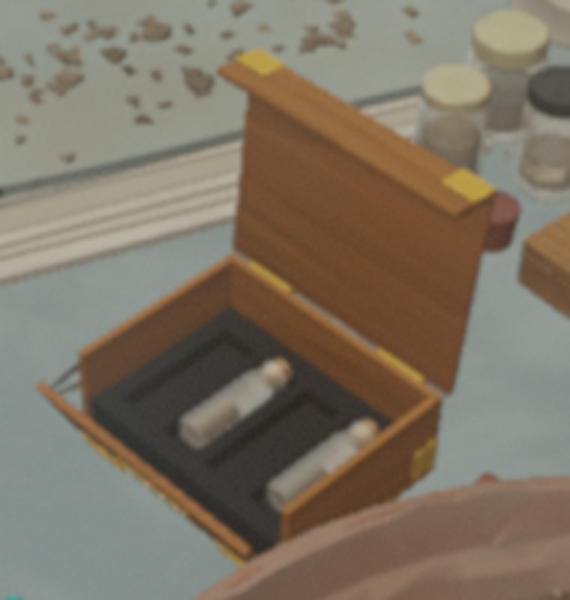

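```bash
cat > h.py <<'E'
import numpy as np
from scipy.spatial.transform import Rotation as R
from scipy.optimize import least_squares
K={'top':(546.088,322.444,242.298,[0.47842326,-0.01982075,0.93806734],[-0.03874729,0.7069789,-0.70494403,0.04163424]),
'scene':(590.710,322.812,243.078,[0.31045267,-0.59275659,0.68830123],[-0.38000653,0.89856421,-0.20248942,0.08470798])}
def proj(c,P):
    f,cx,cy,t,q=K[c]; r=R.from_quat(q,scalar_first=True)
    p=r.inv().apply(np.atleast_2d(P)-t); return np.c_[cx+f*p[:,0]/p[:,2],cy+f*p[:,1]/p[:,2]]
def front(phi,y): return [-60-53*np.sin(phi),y,4+53*np.cos(phi)]
def lid(th,y,a,n): return [55-a*np.cos(th)+n*np.sin(th),y,58+a*np.sin(th)+n*np.cos(th)]
def world(p,P):
    P=np.array(P)/1000; c,s=np.cos(p[2]),np.sin(p[2])
    return np.c_[p[0]+c*P[:,0]-s*P[:,1],p[1]+s*P[:,0]+c*P[:,1],P[:,2]]
def pts(p):
    return [[55,75,58],[55,-75,58],[-55,-75,58],[-55,75,58],front(p[3],75),front(p[3],-75),
     lid(p[4],77,123,5.5),lid(p[4],-77,123,5.5),lid(p[4],77,123,-23.5),lid(p[4],-77,123,-23.5)]
E
cat > fit.py <<'E'
from h import *
T=np.array([[135,267],[437,172],[509,388],[207,490],[222,547],[527,442],[90,175],[447,60],[110,240],[470,123]],float)
T=(T+.5)/3.5-.5+[240,140]
S=np.array([[233,256],[440,400],[285,513],[80,355],[38,385],[248,556],[240,50],[493,188],[219,70],[458,213]],float)
S=(S+.5)/3-.5+[250,130]
def res(p,sep=False):
    W=world(p,pts(p)); a=proj('top',W)-T; b=proj('scene',W)-S
    return (a,b) if sep else np.r_[a.ravel(),b.ravel()]
s=least_squares(res,[0.5,-0.04,0.25,0.7,1.55],loss='soft_l1')
print(s.x); a,b=res(s.x,True); print(np.c_[a,b].round(1)); print(world(s.x,pts(s.x)).round(3))
E
python3 fit.py
```

```text
[ 0.5933658  -0.03753364  0.32309416  0.39707112  1.68385519]
[[-1.3  0.2 -0.4 -0.6]
 [-0.5 -1.1  1.2 -0.3]
 [ 0.8  0.5  0.7  1.6]
 [-0.9  0.6 -1.4 -0.3]
 [-0.2 -0.5 -0.1  0.4]
 [ 0.4  0.3 -0.1 -0.4]
 [-0.7  0.2  5.9 -0. ]
 [ 0.4 -0.3  1.8  1.5]
 [-0.4  0.3 -1.1 -0.6]
 [ 0.6 -0.1 -0.3  0.9]]
[[ 0.622  0.051  0.058]
 [ 0.669 -0.091  0.058]
 [ 0.565 -0.126  0.058]
 [ 0.517  0.016  0.058]
 [ 0.493  0.008  0.053]
 [ 0.541 -0.134  0.053]
 [ 0.639  0.059  0.18 ]
 [ 0.688 -0.087  0.18 ]
 [ 0.612  0.05   0.183]
 [ 0.661 -0.096  0.183]]
```

```bash
python3 - <<'E'
from h import *
def ray(c,uv,z):
    f,cx,cy,t,q=K[c]; d=R.from_quat(q,scalar_first=True).apply([(uv[0]-cx)/f,(uv[1]-cy)/f,1]); t=np.array(t); return t+d*(z-t[2])/d[2]
print('beaker bases',[ray('scene',p,0).round(3) for p in [(450,125),(492,158),(530,195)]])
print('beaker tops scene z.2',[ray('scene',p,.2).round(3) for p in [(470,0),(522,15),(573,50)]])
print('box,jars',[ray('top',p,.04).round(3) for p in [(328,95),(258,80),(240,112),(220,78)]])
for h in np.arange(0.05,.3,.05):
    A=[ray('top',p,h) for p in [(435,250),(560,98),(570,413),(470,150)]]
    A=np.array(A)[:,:2]; s=np.linalg.lstsq(np.c_[2*A,np.ones(4)],(A**2).sum(1),rcond=None)[0]; r=np.sqrt(s[2]+s[0]**2+s[1]**2)
    th=np.linspace(0,6.28,400); P=np.c_[s[0]+r*np.cos(th),s[1]+r*np.sin(th),0*th+h]; q=proj('scene',P)
    print(h,s[:2].round(3),r.round(3),'minrow',q[:,1].min(),'mincol',q[:,0].min())
print(R.from_quat([-0.00108,.98708,.160216,0],scalar_first=True).as_matrix().round(3))
E
```

```text
beaker bases [array([1.007, 0.255, 0.   ]), array([1.015, 0.122, 0.   ]), array([ 1.008e+00, -1.000e-03,  0.000e+00])]
beaker tops scene z.2 [array([1.105, 0.38 , 0.2  ]), array([1.154, 0.275, 0.2  ]), array([1.14 , 0.117, 0.2  ])]
box,jars [array([ 0.834, -0.032,  0.04 ]), array([0.86 , 0.088, 0.04 ]), array([0.804, 0.117, 0.04 ]), array([0.864, 0.153, 0.04 ])]
0.05 [ 0.567 -0.472] 0.264 minrow 333.3495184150528 mincol 240.16429480438848
0.1 [ 0.562 -0.446] 0.249 minrow 305.8904266198985 mincol 236.67520804027166
0.15000000000000002 [ 0.557 -0.421] 0.234 minrow 276.1352870216292 mincol 232.94557326280255
0.2 [ 0.552 -0.395] 0.219 minrow 243.78355107150088 mincol 228.93776876167829
0.25 [ 0.547 -0.37 ] 0.204 minrow 208.47982202074576 mincol 224.626840259968
[[ 0.949  0.316 -0.   ]
 [ 0.316 -0.949  0.002]
 [ 0.    -0.002 -1.   ]]
```

```bash
cat >> h.py <<'E'
CP=[0.5934,-0.0375,0.3231]
def case(P):
    P=np.array(P); c,s=np.cos(CP[2]),np.sin(CP[2]); d=P[:2]-CP[:2]; return np.r_[c*d[0]+s*d[1],-s*d[0]+c*d[1],P[2]]*1000
def state():
    from cell import ctrl
    o=ctrl.get_obs(); r=R.from_quat(o['orientation'],scalar_first=True)*1
    rc=R.from_euler('z',-CP[2])*r
    print('t',o['time'].__round__(2),'case xyz',case(o['ee_pos']).round(1),'tool axes in case (cols)\n',rc.as_matrix().round(3),'\nF case',R.from_euler('z',-CP[2]).apply(o['contact_force']).round(1),'w',round(o['grip_width'],4),'q',o['q'].round(2))
    return o,rc
E
python3 -c "
from h import *
o,rc=state()
for t in [[-140,0,300],[-115,0,60]]:
    d=np.array(t)-case(o['ee_pos']); print(t,rc.inv().apply(d).round(1))
"
```

```text
Traceback (most recent call last):
  File "h.py", line 22, in state
    o=ctrl.get_obs(); r=R.from_quat(o['orientation'],scalar_first=True)*1
                        ~~~~~~~~~~~~~~~~~~~~~~~~~~~~~~~~~~~~~~~~~~~~~~~^~
TypeError: Argument 'other' has incorrect type (expected scipy.spatial.transform._rotation.Rotation, got int)
```

```bash
sed -i 's/scalar_first=True)\*1/scalar_first=True)/' h.py
python3 -c "
from h import *
o,rc=state()
for t in [[-140,0,300],[-115,0,60]]:
    d=np.array(t)-case(o['ee_pos']); print(t,rc.inv().apply(d).round(1))
"
```

```text
t 0.15 case xyz [-551.5 -400.5  230.6] tool axes in case (cols)
 [[ 1.    -0.001  0.   ]
 [-0.001 -1.     0.002]
 [ 0.    -0.002 -1.   ]] 
F case [ 0.4  0.7 -0.1] w 0.0851 q [-1.43  0.53  1.43 -0.    1.18 -0.18]
[-140, 0, 300] [ 411.  -401.1  -68.6]
[-115, 0, 60] [ 435.9 -400.8  171.4]
```

Call:
{"op": "drive_tool", "data": {
  "motion": [31,-31,-18,0,0,0,0,31,-31,-18,0,0,0,0,31,-31,-18,0,0,0,0,31,-31,-18,0,0,0,0,31,-31,0,0,0,0,0],
  "squeeze": 60
}}

```text
time: 0.65
ee_pos: [0.2969, -0.3966, 0.3056]
orientation: [0.002, 0.987, 0.16, 0.001]
contact_force: [1.2, -0.4, 0.1]
grip_width: 0.0125
```

Call:
{"op": "drive_tool", "data": {
  "motion": [31,-31,0,0,0,0,0,31,-31,0,0,0,0,0,31,-31,0,0,0,0,0,31,-31,0,0,0,0,0,31,-31,0,0,0,0,0]
}}

```text
time: 1.15
ee_pos: [0.3941, -0.199, 0.3033]
orientation: [-0.0, 0.987, 0.16, 0.0]
contact_force: [0.7, -0.5, -0.5]
grip_width: -0.0
```

Call:
{"op": "drive_tool", "data": {
  "motion": [31,-31,0,0,0,0,0,31,-31,0,0,0,0,0,28,-29,0,0,0,0,0,0,0,0,0,0.14,0,0,0,0,0,0,0.14,0,0]
}}

```text
time: 1.65
ee_pos: [0.4521, -0.083, 0.3037]
orientation: [-0.022, 0.976, 0.163, 0.141]
contact_force: [-0.9, 0.3, -0.3]
grip_width: -0.0001
```

```bash
python3 -c "
from h import *
o,rc=state()
"
```

```text
t 1.65 case xyz [-148.4    1.7  303.7] tool axes in case (cols)
 [[ 0.959  0.007  0.282]
 [ 0.007 -1.    -0.   ]
 [ 0.282  0.002 -0.96 ]] 
F case [-0.8  0.5 -0.3] w -0.0001 q [-0.58  0.11  1.9   0.27  0.97  0.53]
```

Call:
{"op": "drive_tool", "data": {
  "motion": [0,1,0,0,0.12,0,0,-12,0,43,0,0,0,0,-12,0,43,0,0,0,0,-12,0,43,0,0,0,0,-12,0,43,0,0,0,0]
}}

```text
time: 2.15
ee_pos: [0.4724, -0.0803, 0.1251]
orientation: [-0.031, 0.967, 0.157, 0.196]
contact_force: [2.8, 0.2, 0.9]
grip_width: 0.0004
```

Call:
{"op": "drive_tool", "data": {
  "motion": [-12,0,43,0,0,0,0,-12,0,40,0,0,0,0,0,0,0,0,0,0,0]
}}

```text
time: 2.45
ee_pos: [0.4812, -0.0754, 0.0667]
orientation: [-0.037, 0.967, 0.157, 0.199]
contact_force: [0.0, -0.3, -0.8]
grip_width: -0.0001
```

```bash
python3 -c "
from h import *
o,rc=state()
from cell import viewer
import cv2
s=viewer.snapshot('top'); cv2.imwrite('pics/top1.png',cv2.resize(s['image'][130:330,220:440,::-1],None,fx=3,fy=3))
s=viewer.snapshot('scene'); cv2.imwrite('pics/scene1.png',cv2.resize(s['image'][100:330,200:460,::-1],None,fx=2.6,fy=2.6))
"
```

```text
t 2.45 case xyz [-118.4   -0.3   66.7] tool axes in case (cols)
 [[ 0.918 -0.     0.395]
 [-0.004 -1.     0.008]
 [ 0.395 -0.009 -0.918]] 
F case [-0.1 -0.3 -0.8] w -0.0001 q [-0.59  0.64  2.17  1.32  0.33 -0.61]
```

View pics/scene1.png

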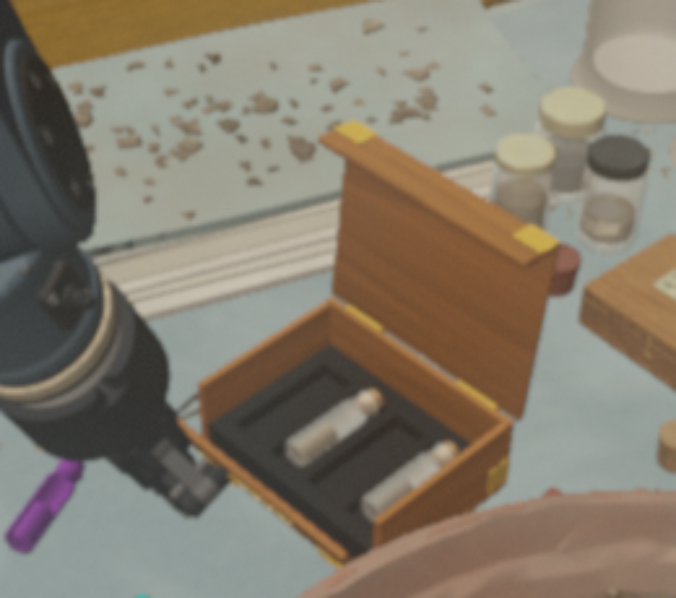

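View pics/top1.png

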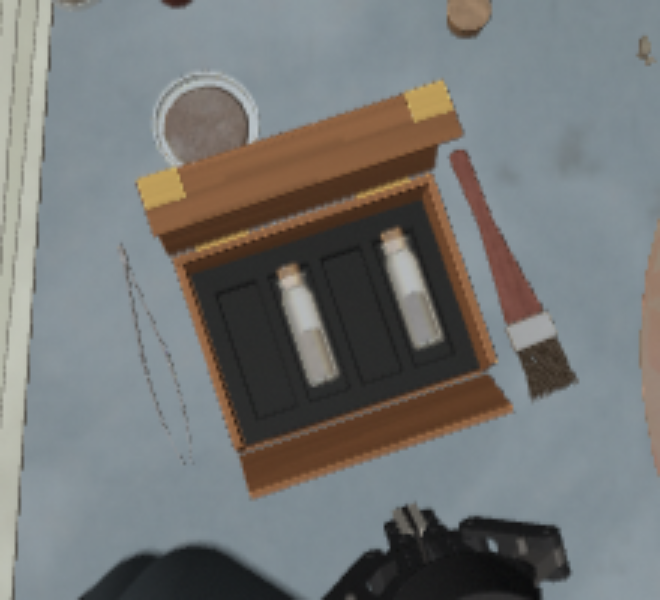

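Call:
{"op": "drive_tool", "data": {
  "motion": [0,0,0,0,-0.1,0,0,0,0,0,0,-0.1,0,0,-2,0,13,0,0,0,0,-2,0,14,0,0,0,0,0,0,0,0,0,0,0]
}}

```text
time: 3.05
ee_pos: [0.487, -0.0684, 0.0435]
orientation: [-0.037, 0.973, 0.162, 0.162]
contact_force: [-0.4, 0.3, -0.7]
grip_width: -0.0001
```

```bash
python3 -c "
from h import *
o,rc=state()
"
```

```text
t 3.05 case xyz [-110.7    4.4   43.5] tool axes in case (cols)
 [[ 0.945  0.01   0.327]
 [ 0.003 -1.     0.023]
 [ 0.327 -0.021 -0.945]] 
F case [-0.2  0.4 -0.7] w -0.0001 q [-0.53  0.68  2.11  1.1   0.3  -0.34]
```

Call:
{"op": "drive_tool", "data": {
  "motion": [0,0,0,0,-0.07,0,0,0,0,0,0,-0.06,0,0,0,0,0,0,0,0,0]
}}

```text
time: 3.35
ee_pos: [0.4881, -0.0665, 0.0443]
orientation: [-0.034, 0.978, 0.165, 0.124]
contact_force: [-0.3, 0.6, -0.6]
grip_width: -0.0002
```

```bash
python3 -c "
from h import *
o,rc=state()
"
```

```text
t 3.35 case xyz [-109.1    5.9   44.3] tool axes in case (cols)
 [[ 0.967  0.015  0.253]
 [ 0.008 -1.     0.028]
 [ 0.253 -0.025 -0.967]] 
F case [-0.1  0.6 -0.6] w -0.0002 q [-0.49  0.67  2.06  0.69  0.33  0.1 ]
```

Call:
{"op": "drive_tool", "data": {
  "motion": [9,0,2.5,0,0,0,0,8,0,2,0,0,0,0,5,0,1,0,0,0,0,5,0,1,0,0,0,0,4,0,1,0,0,0,0]
}}

```text
time: 3.85
ee_pos: [0.5165, -0.0552, 0.0431]
orientation: [-0.036, 0.978, 0.164, 0.122]
contact_force: [-0.9, -1.1, -0.1]
grip_width: 0.0002
```

```bash
python3 -c "
from h import *
o,rc=state()
"
```

```text
t 3.85 case xyz [-78.6   7.6  43.1] tool axes in case (cols)
 [[ 0.968  0.013  0.251]
 [ 0.005 -0.999  0.032]
 [ 0.251 -0.03  -0.968]] 
F case [-1.2 -0.8 -0.1] w 0.0002 q [-0.44  0.68  2.    0.59  0.36  0.26]
```

Contact made (~1.2 N), continue.

Call:
{"op": "drive_tool", "data": {
  "motion": [3,0,0.5,0,0,0,0,3,0,0.5,0,0,0,0,2,0,0.5,0,0,0,0,0,0,0,0,0,0,0]
}}

```text
time: 4.25
ee_pos: [0.5245, -0.0526, 0.0432]
orientation: [-0.036, 0.978, 0.164, 0.122]
contact_force: [-0.1, -0.1, -0.3]
grip_width: 0.0003
```

```bash
python3 -c "
from h import *
o,rc=state()
from cell import viewer
import cv2
s=viewer.snapshot('scene'); cv2.imwrite('pics/scene2.png',cv2.resize(s['image'][180:330,230:430,::-1],None,fx=3.5,fy=3.5))
"
```

```text
t 4.25 case xyz [-70.1   7.6  43.2] tool axes in case (cols)
 [[ 0.968  0.013  0.251]
 [ 0.005 -0.999  0.032]
 [ 0.251 -0.03  -0.968]] 
F case [-0.1 -0.1 -0.3] w 0.0003 q [-0.43  0.68  1.98  0.57  0.37  0.29]
```

View pics/scene2.png

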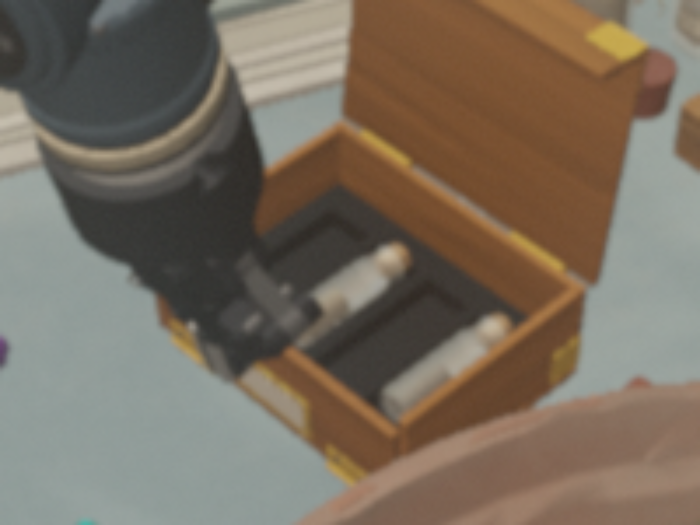

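Call:
{"op": "drive_tool", "data": {
  "motion": [2,0,0.5,0,0,0,0,2,0,0.5,0,0,0,0,0,0,0,0,0,0,0]
}}

```text
time: 4.6
ee_pos: [0.5273, -0.0515, 0.0431]
orientation: [-0.036, 0.978, 0.164, 0.121]
contact_force: [-3.9, -3.9, 1.7]
grip_width: -0.0004
```

Call:
{"op": "drive_tool", "data": {
  "motion": [1.5,0,0.5,0,0,0,0,0,0,0,0,0,0,0]
}}

```text
time: 4.8
ee_pos: [0.5275, -0.0513, 0.043]
orientation: [-0.036, 0.978, 0.164, 0.121]
contact_force: [-9.8, -7.5, 6.0]
grip_width: 0.0
```

```bash
python3 -c "
from h import *
o,rc=state()
"
```

```text
t 4.8 case xyz [-66.9   7.8  43. ] tool axes in case (cols)
 [[ 0.969  0.013  0.248]
 [ 0.006 -0.999  0.032]
 [ 0.248 -0.03  -0.968]] 
F case [-11.7  -3.9   6. ] w 0.0 q [-0.42  0.68  1.97  0.55  0.38  0.32]
```

Call:
{"op": "drive_tool", "data": {
  "motion": [-3,0,-1,0,0,0,0,-10,0,-2.5,0,0,0,0,-20,0,-5,0,0,0,0,0,0,-40,0,0,0,0,0,0,-40,0,0,0,0]
}}

```text
time: 5.3
ee_pos: [0.4779, -0.0706, 0.1197]
orientation: [-0.037, 0.979, 0.163, 0.12]
contact_force: [0.8, -1.2, 0.5]
grip_width: -0.0003
```

Call:
{"op": "drive_tool", "data": {
  "motion": [0,0,-40,0,-0.05,0,0,0,0,-40,0,-0.07,0,0,0,0,-40,0,-0.07,0,0,0,0,-40,0,-0.06,0,0,0,0,0,0,0,0,0]
}}

```text
time: 5.8
ee_pos: [0.4611, -0.0852, 0.2836]
orientation: [-0.011, 0.986, 0.168, 0.005]
contact_force: [1.0, -0.2, 0.2]
grip_width: -0.0003
```

```bash
python3 -c "
from h import *
o,rc=state()
from cell import viewer
import cv2
s=viewer.snapshot('scene'); cv2.imwrite('pics/scene3.png',cv2.resize(s['image'][130:330,250:440,::-1],None,fx=3,fy=3,interpolation=cv2.INTER_CUBIC))
s=viewer.snapshot('top'); cv2.imwrite('pics/top3.png',cv2.resize(s['image'][140:310,240:430,::-1],None,fx=3.5,fy=3.5,interpolation=cv2.INTER_CUBIC))
"
```

```text
t 5.8 case xyz [-140.6   -3.2  283.6] tool axes in case (cols)
 [[ 1.     0.014  0.013]
 [ 0.014 -1.     0.02 ]
 [ 0.013 -0.02  -1.   ]] 
F case [ 0.9 -0.6  0.2] w -0.0003 q [-0.44  0.25  1.74  0.03  1.15  0.79]
```

View pics/scene3.png

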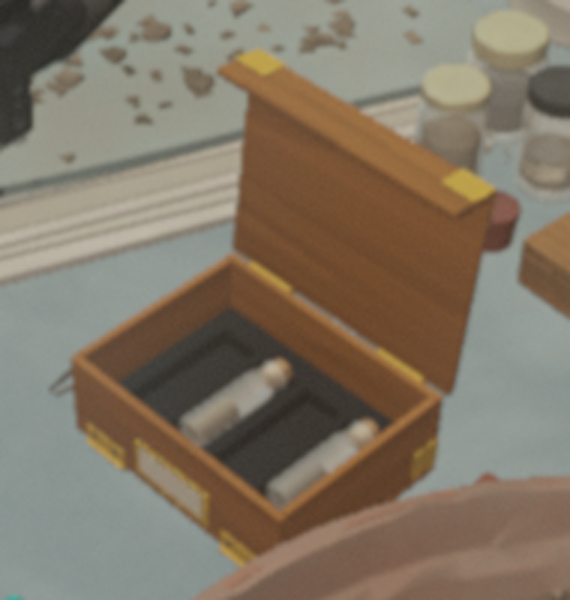

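View pics/top3.png

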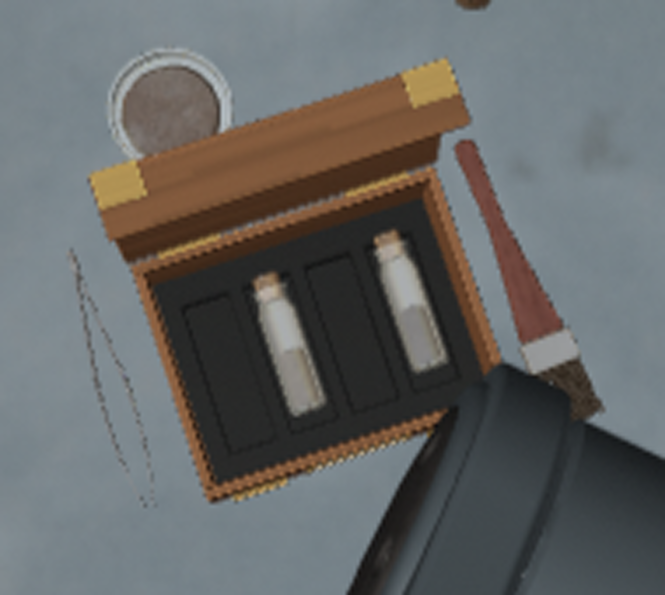

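Call:
{"op": "drive_tool", "data": {
  "motion": [45,-1,0,0,0,0,0,45,-1,0,0,0,0,0,45,-1,0,0,0,0,0,45,0,0,0,0,0,0,45,0,0,0,0,0,0]
}}

```text
time: 6.4
ee_pos: [0.6678, -0.0059, 0.2757]
orientation: [-0.016, 0.986, 0.167, -0.003]
contact_force: [1.4, -0.6, 0.7]
grip_width: -0.0001
```

Call:
{"op": "drive_tool", "data": {
  "motion": [30,0,0,0,0,0,0,0,0,0,0,0,0,0]
}}

```text
time: 6.6
ee_pos: [0.6979, 0.0046, 0.2748]
orientation: [-0.016, 0.986, 0.168, -0.002]
contact_force: [-0.7, -0.4, 0.6]
grip_width: -0.0003
```

```bash
python3 -c "
from h import *
o,rc=state()
"
```

```text
t 6.6 case xyz [112.5   6.7 274.8] tool axes in case (cols)
 [[ 1.     0.015  0.001]
 [ 0.015 -0.999  0.032]
 [ 0.001 -0.032 -0.999]] 
F case [-0.7 -0.1  0.6] w -0.0003 q [-0.17  0.6   1.17  0.03  1.39  1.06]
```

Call:
{"op": "drive_tool", "data": {
  "motion": [0,2.5,34,0,0,0,0,0,2.5,34,0,0,0,0,0,2.5,34,0,0,0,0,0,2.5,34,0,0,0,0,0,0,0,0,0,0,0]
}}

```text
time: 7.1
ee_pos: [0.692, -0.0022, 0.135]
orientation: [-0.018, 0.986, 0.167, -0.009]
contact_force: [-0.2, 0.2, -0.7]
grip_width: -0.0004
```

```bash
python3 -c "
from h import *
o,rc=state()
from cell import viewer
import cv2
s=viewer.snapshot('scene'); cv2.imwrite('pics/scene4.png',cv2.resize(s['image'][50:290,220:500,::-1],None,fx=2.5,fy=2.5,interpolation=cv2.INTER_CUBIC))
import sys
for th in np.arange(1.7,-0.05,-0.1): print(round(th,2),[np.round(np.array(lid(th,0,r,5.5))[[0,2]],1) for r in (90,100,110)])
"
```

```text
t 7.1 case xyz [104.7   2.2 135. ] tool axes in case (cols)
 [[ 1.     0.011 -0.011]
 [ 0.012 -0.999  0.038]
 [-0.011 -0.038 -0.999]] 
F case [-0.1  0.3 -0.7] w -0.0004 q [-0.18  0.73  1.31  0.03  1.13  1.05]
1.7 [array([ 72.1, 146.5]), array([ 73.3, 156.5]), array([ 74.6, 166.4])]
1.6 [array([ 63.1, 147.8]), array([ 63.4, 157.8]), array([ 63.7, 167.8])]
1.5 [array([ 54.1, 148.2]), array([ 53.4, 158.1]), array([ 52.7, 168.1])]
1.4 [array([ 45.1, 147.6]), array([ 43.4, 157.5]), array([ 41.7, 167.3])]
1.3 [array([ 36.2, 146.2]), array([ 33.5, 155.8]), array([ 30.9, 165.5])]
1.2 [array([ 27.5, 143.9]), array([ 23.9, 153.2]), array([ 20.3, 162.5])]
1.1 [array([ 19.1, 140.7]), array([ 14.5, 149.6]), array([ 10. , 158.5])]
1.0 [array([ 11. , 136.7]), array([  5.6, 145.1]), array([  0.2, 153.5])]
0.9 [array([  3.4, 131.9]), array([ -2.9, 139.8]), array([ -9.1, 147.6])]
0.8 [array([ -3.8, 126.4]), array([-10.7, 133.6]), array([-17.7, 140.7])]
0.7 [array([-10.3, 120.2]), array([-17.9, 126.6]), array([-25.6, 133.1])]
0.6 [array([-16.2, 113.4]), array([-24.4, 119. ]), array([-32.7, 124.7])]
0.5 [array([-21.3, 106. ]), array([-30.1, 110.8]), array([-38.9, 115.6])]
0.4 [array([-25.8,  98.1]), array([-35., 102.]), array([-44.2, 105.9])]
0.3 [array([-29.4,  89.9]), array([-38.9,  92.8]), array([-48.5,  95.8])]
0.2 [array([-32.1,  81.3]), array([-41.9,  83.3]), array([-51.7,  85.2])]
0.1 [array([-34. ,  72.5]), array([-44. ,  73.5]), array([-53.9,  74.5])]
-0.0 [array([-35. ,  63.5]), array([-45. ,  63.5]), array([-55. ,  63.5])]
```

View pics/scene4.png

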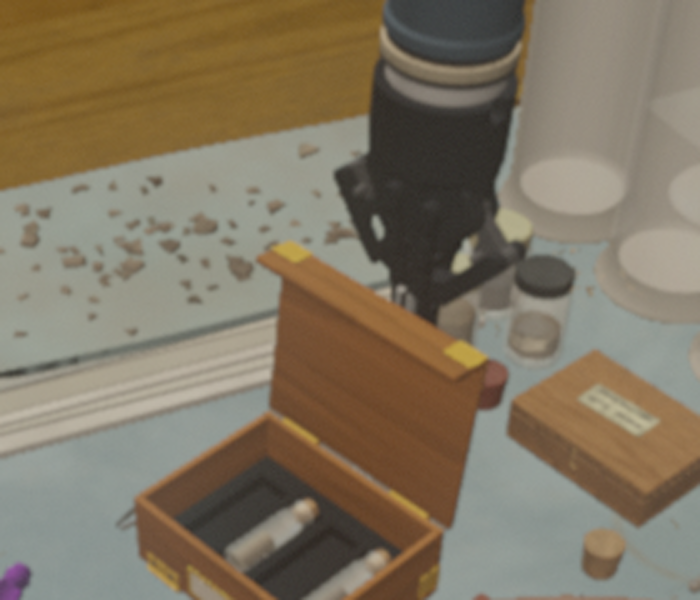

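Call:
{"op": "drive_tool", "data": {
  "motion": [-5,0,-11,0,0,0,0,-9,0,-1,0,0,0,0,-9,0,-1,0,0,0,0,-9,0,0,0,0,0,0,-9,0,0,0,0,0,0]
}}

```text
time: 7.65
ee_pos: [0.6604, -0.0165, 0.1573]
orientation: [-0.015, 0.986, 0.167, 0.001]
contact_force: [2.8, 0.9, 1.4]
grip_width: -0.0001
```

```bash
python3 -c "
from h import *
o,rc=state()
from cell import viewer
import cv2
s=viewer.snapshot('scene'); cv2.imwrite('pics/scene5.png',cv2.resize(s['image'][50:290,220:500,::-1],None,fx=2.5,fy=2.5,interpolation=cv2.INTER_CUBIC))
"
```

```text
t 7.65 case xyz [ 70.2  -1.4 157.3] tool axes in case (cols)
 [[ 1.     0.013  0.007]
 [ 0.012 -1.     0.028]
 [ 0.008 -0.028 -1.   ]] 
F case [ 2.9 -0.   1.4] w -0.0001 q [-0.21  0.66  1.4   0.03  1.09  1.01]
```

View pics/scene5.png

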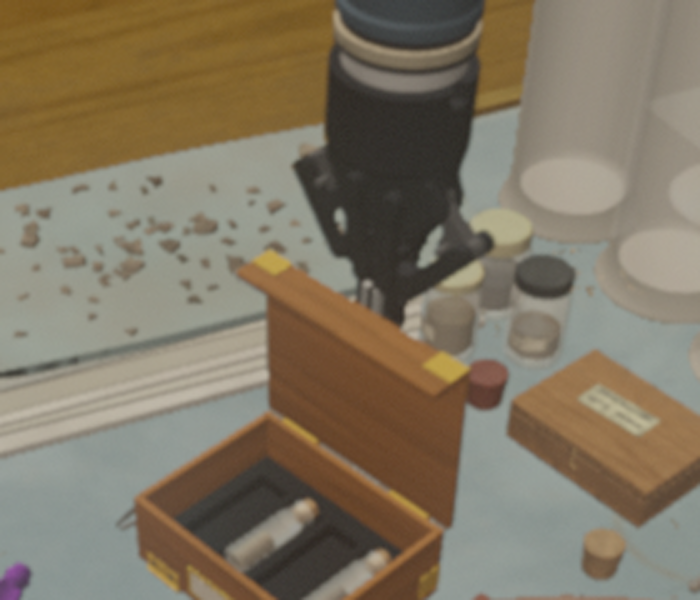

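Call:
{"op": "drive_tool", "data": {
  "motion": [-8,0,0,0,0,0,0,-9,0,1,0,0,0,0,-9,0,2,0,0,0,0,-9,0,3,0,0,0,0,-9,0,4,0,0,0,0]
}}

```text
time: 8.2
ee_pos: [0.6172, -0.0309, 0.145]
orientation: [-0.015, 0.986, 0.167, -0.001]
contact_force: [1.4, 0.2, 3.0]
grip_width: -0.0001
```

```bash
python3 -c "
from h import *
o,rc=state()
"
```

```text
t 8.2 case xyz [ 24.7  -1.3 145. ] tool axes in case (cols)
 [[ 1.     0.013  0.002]
 [ 0.013 -0.999  0.03 ]
 [ 0.003 -0.03  -1.   ]] 
F case [ 1.4 -0.3  3. ] w -0.0001 q [-0.24  0.63  1.52  0.03  1.01  0.97]
```

Call:
{"op": "drive_tool", "data": {
  "motion": [-7,0,4,0,0,0,0,-8,0,5,0,0,0,0,-8,0,6,0,0,0,0,-7,0,7,0,0,0,0,-7,0,8,0,0,0,0]
}}

```text
time: 8.7
ee_pos: [0.5827, -0.0422, 0.1146]
orientation: [-0.015, 0.986, 0.167, -0.001]
contact_force: [2.6, -0.7, 1.0]
grip_width: 0.0
```

```bash
python3 -c "
from h import *
o,rc=state()
"
```

```text
t 8.7 case xyz [-11.6  -1.1 114.6] tool axes in case (cols)
 [[ 1.     0.013  0.003]
 [ 0.013 -0.999  0.029]
 [ 0.004 -0.029 -1.   ]] 
F case [ 2.2 -1.4  1. ] w 0.0 q [-0.28  0.63  1.63  0.03  0.89  0.94]
```

Call:
{"op": "drive_tool", "data": {
  "motion": [-5,0,8,0,0,0,0,-4,0,8,0,0,0,0,-4,0,9,0,0,0,0,-3,0,9,0,0,0,0,0,0,0,0,0,0,0]
}}

```text
time: 9.2
ee_pos: [0.566, -0.0456, 0.0795]
orientation: [-0.016, 0.986, 0.167, -0.003]
contact_force: [-0.1, 0.3, 0.6]
grip_width: -0.0001
```

```bash
python3 -c "
from h import *
o,rc=state()
from cell import viewer
import cv2
s=viewer.snapshot('scene'); cv2.imwrite('pics/scene6.png',cv2.resize(s['image'][130:330,230:450,::-1],None,fx=3,fy=3,interpolation=cv2.INTER_CUBIC))
"
```

```text
t 9.2 case xyz [-28.5   1.   79.5] tool axes in case (cols)
 [[ 1.     0.012 -0.   ]
 [ 0.012 -0.999  0.033]
 [ 0.    -0.033 -0.999]] 
F case [-0.   0.4  0.6] w -0.0001 q [-0.29  0.67  1.69  0.04  0.8   0.92]
```

View pics/scene6.png

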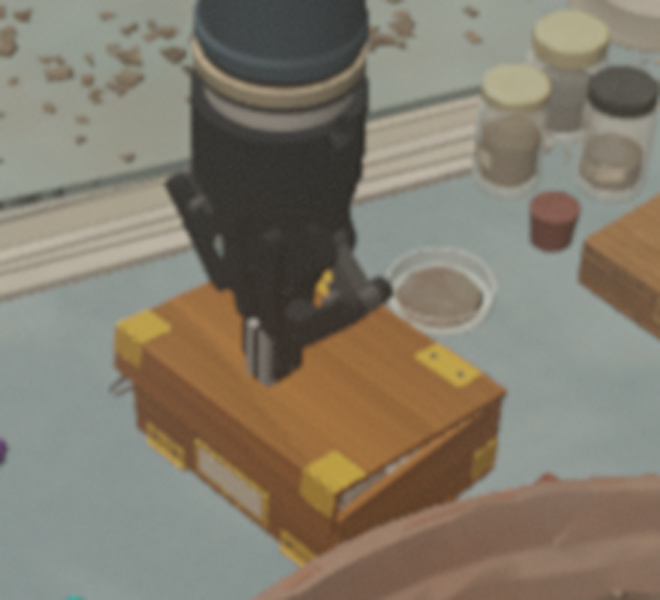

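Call:
{"op": "drive_tool", "data": {
  "motion": [-1,0,6,0,0,0,0,0,0,5,0,0,0,0,0,0,3,0,0,0,0,0,0,1,0,0,0,0,0,0,0,0,0,0,0]
}}

```text
time: 9.75
ee_pos: [0.5667, -0.0458, 0.0659]
orientation: [-0.015, 0.986, 0.167, -0.001]
contact_force: [0.2, -0.1, -0.1]
grip_width: -0.0001
```

Call:
{"op": "drive_tool", "data": {
  "motion": [0,0,1.5,0,0,0,0,0,0,0,0,0,0,0]
}}

```text
time: 9.95
ee_pos: [0.567, -0.0458, 0.0647]
orientation: [-0.015, 0.986, 0.167, -0.001]
contact_force: [-1.2, 0.7, 0.4]
grip_width: 0.0
```

```bash
python3 -c "
from h import *
o,rc=state()
"
```

```text
t 9.95 case xyz [-27.7   0.5  64.7] tool axes in case (cols)
 [[ 1.     0.013  0.004]
 [ 0.013 -0.999  0.03 ]
 [ 0.004 -0.03  -1.   ]] 
F case [-0.9  1.1  0.4] w 0.0 q [-0.29  0.7   1.7   0.04  0.77  0.92]
```

Call:
{"op": "drive_tool", "data": {
  "motion": [0,0,1.5,0,0,0,0,0,0,1,0,0,0,0,0,0,0,0,0,0,0]
}}

```text
time: 10.25
ee_pos: [0.567, -0.0459, 0.0635]
orientation: [-0.015, 0.986, 0.167, -0.0]
contact_force: [-1.5, -0.3, 10.0]
grip_width: -0.0002
```

Call:
{"op": "drive_tool", "data": {
  "motion": [0,0,1,0,0,0,0,0,0,0,0,0,0,0]
}}

```text
time: 10.45
ee_pos: [0.567, -0.0459, 0.0634]
orientation: [-0.015, 0.986, 0.167, -0.0]
contact_force: [-3.1, -0.3, 14.4]
grip_width: 0.0001
```

Call:
{"op": "drive_tool", "data": {
  "motion": [0,0,-5,0,0,0,0,0,0,-25,0,0,0,0,0,0,-45,0,0,0,0,0,0,-45,0,0,0,0,-30,0,-30,0,0,0,0]
}}

```text
time: 10.95
ee_pos: [0.5439, -0.0607, 0.2144]
orientation: [-0.013, 0.986, 0.168, 0.004]
contact_force: [0.3, 0.0, 0.5]
grip_width: 0.0003
```

Call:
{"op": "drive_tool", "data": {
  "motion": [-40,0,-20,0,0,0,0,-40,0,0,0,0,0,0,-40,0,0,0,0,0,0,-20,0,0,0,0,0,0,0,0,0,0,0,0,0]
}}

```text
time: 11.45
ee_pos: [0.4048, -0.1067, 0.2305]
orientation: [-0.016, 0.986, 0.166, -0.002]
contact_force: [0.4, 0.4, 0.0]
grip_width: -0.0001
```

```bash
python3 -c "
from h import *
o,rc=state()
from cell import viewer
import cv2
s=viewer.snapshot('scene'); cv2.imwrite('pics/scene7.png',cv2.resize(s['image'][150:330,240:440,::-1],None,fx=3.3,fy=3.3,interpolation=cv2.INTER_CUBIC))
s=viewer.snapshot('top'); cv2.imwrite('pics/top7.png',cv2.resize(s['image'][140:310,240:430,::-1],None,fx=3.5,fy=3.5,interpolation=cv2.INTER_CUBIC))
p=CP+[0,0]; P=pts(p); print((proj('scene',world(p,P))-[240,150])*3.3); print((proj('top',world(p,P))-[240,140])*3.5)
"
```

```text
t 11.45 case xyz [-200.8   -5.7  230.5] tool axes in case (cols)
 [[ 1.     0.01   0.002]
 [ 0.01  -0.999  0.031]
 [ 0.002 -0.031 -1.   ]] 
F case [0.5 0.2 0. ] w -0.0001 q [-0.54  0.26  1.91  0.03  0.99  0.68]
[[286.79295826 212.43849432]
 [519.73502953 371.72983174]
 [347.59518983 502.56235473]
 [115.38450749 322.2603121 ]
 [107.2293633  329.11544435]
 [339.1721615  510.4616628 ]
 [ 90.11247343 325.3615081 ]
 [329.36031043 513.3689877 ]
 [ 94.29032395 369.5859875 ]
 [328.10628927 557.26474839]]
[[129.15423603 266.30452183]
 [433.7856715  166.95591734]
 [510.57120319 388.57264969]
 [202.40364868 490.74814161]
 [205.86388328 501.17732501]
 [513.84740497 398.98487059]
 [206.58683828 518.68595022]
 [525.38223014 412.78223897]
 [208.94837299 520.53130181]
 [517.5970292  417.980578  ]]
```

View pics/scene7.png

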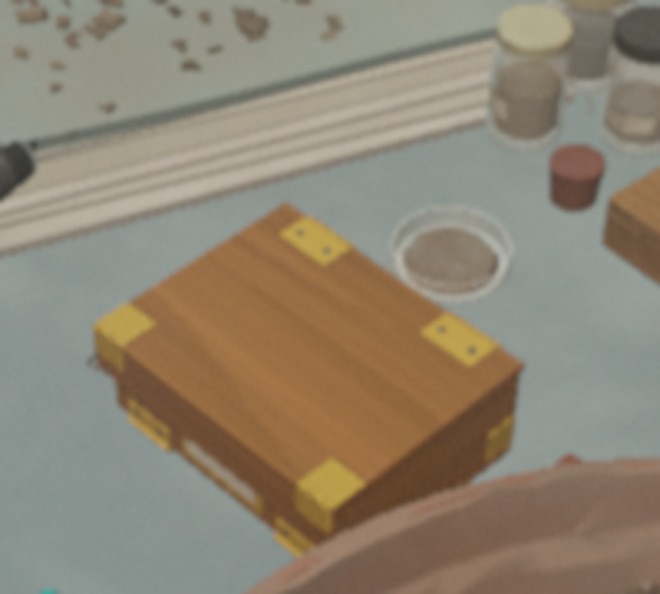

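View pics/top7.png

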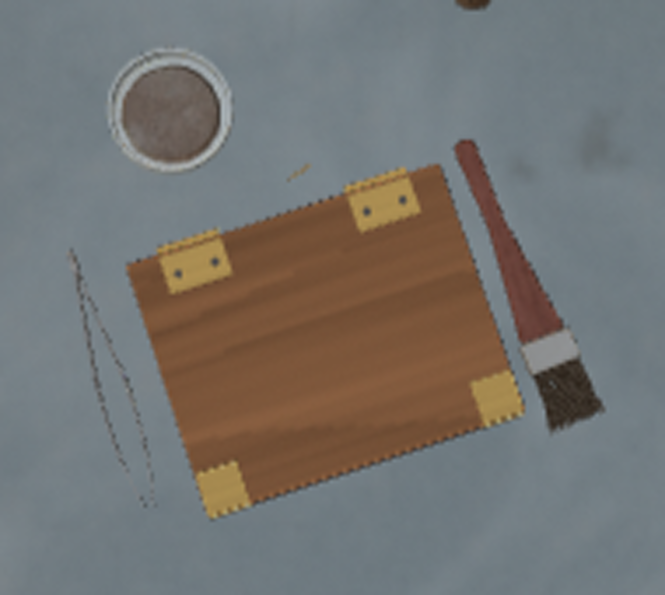

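The lid is level on the walls. Its free corners, at about (92,328) and (328,515) in the scene crop, match the fully shut prediction within a few crop pixels. The lip hangs outside the front wall, and the forceps, brush and dish have not moved.

```bash
python3 -c "
from cell import ctrl
print(ctrl.finish_job())"
```

```text
the job is handed in; nothing more can be done
None
```

The vial case is closed and the job is handed in, at about 11.5 s of the 48 s allowed.

- **Front wall:** I pushed it up along its arc to the stop with shut fingers, reading about 12 N horizontally. Pictures taken after backing off showed it flush with the side walls.
- **Lid:** I pushed it over from behind and pressed it down at about 14 N. The fingertips stopped at 63.4 mm, against 63.5 mm expected for the shut lid.
- **Final pictures:** The lid lies level and its corners match a fully shut lid within a few pixels of the enlarged picture. The lip hangs outside the front wall. The forceps, brush and dish are where they started.
- **Vials:** They lay in their nests in the last pictures before the lid closed, and nothing entered the case after that. They cannot be seen now.

The arm lagged its commands near a wrist singularity while I was approaching the front wall. I reduced the tool's tilt there, and it caused no unwanted contact. No check failed or disagreed.

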